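# Run the syringe pump's pusher back to its red stop

## Robot

A 7-joint arm with a two-finger parallel gripper is mounted at the origin on the work surface. World frame = base frame: x ahead of the robot, y to its left, z up, the work surface at z = 0. Lengths are in m, angles in degrees, forces in N, time in s.
With the tool pointing down it reaches from about 0.425 to 0.875 m from the base axis. Payload 4.7 kg.
Tool frame: the origin (TCP) lies at the very end of the fingers, on their centre line; the grasp point (between the pads) lies 19 mm behind it; z points along the fingers, x is the direction in which the jaws open and shut, and the axes are right-handed (so a half turn about z gives the same grasp; the last joint's range is limited). The gripper opens to 87 mm and grips with 3 to 60 N. Pads are 19 mm wide; open, the fingers measure 117 mm over their backs; the gripper's body (75 mm by 190 mm) begins 51 mm behind the grasp point.
Start: joints at [66.182, 18.392, -4.016, 83.108, 1.295, 78.541, -3.26], TCP at [0.271, -0.591, 0.223] pointing down, gripper open.
Joint ranges: [-163.93, 163.93], [-17.29, 119.83], [-79.2, 71.16], [3.27, 140.29], [-89.18, 269.18], [5.43, 117.66], [-154.24, 154.24]. Speed limits (degrees/s): [147.25, 147.25, 180, 180, 180, 180, 180].

## Interface

Orientations are given as [roll, pitch, yaw] about the fixed x, y, z axes, in that order (R = Rz(yaw) Ry(pitch) Rx(roll)).
In Python, from cell import get_obs, viewer, env gives the robot as it stands.
- The arm moves only by the tool jog_arm, never from a script. Its argument "moves" is a list of rows, each a list of 7 numbers: the finger opening in cm, from 0 to 8.7, then the shift along the tool's x, y, z in cm, then the turn, a rotation vector about the tool's x, y, z in rad. In form: [[hand, x, y, z, rx, ry, rz], ...]. A call has 1 to 12 rows; each row is the pose to reach, as a shift and turn from the pose measured when the call began, along the tool's axes at that moment; what a row does not reach only later rows make up. A row lasts 1/12 s, in which the tool goes at most 41.7 mm and 7.16 degrees, less where a joint would pass 70% of its speed; a pose out of reach is approached as far as the arm can. A call with a gripper value outside its range is refused whole. The fingers move at their own pace and stop on an object; "squeeze" is the grip in N (left out, the last holds). Time passes only in rows, so rows that repeat a pose let the fingers close. It gives the time, the measured TCP pose, the force and the opening at its end, in the units of the state.
- get_obs(): the state, without advancing time (a new reading comes with each control period).
- viewer.read_camera(name): name is "side" or "top"; returns the picture (384x512x3 uint8, red, green, blue); there is no depth.
- viewer.camera_params(name): a dict with "fx", "fy", "cx", "cy" (pixels), "extrinsics" (4x4, takes a point from camera to world coordinates). Camera axes: x right, y up, looking along -z (the intrinsics and any distortion apply to the point x, -y, -z); pixel columns grow to the right and rows downward; lengths in m; the calibration is good to about 2 mm. A picture is of the moment at which its call begins. camera_params takes no time and is no camera call.
- env.sign_off(): hands the job in, once; it reports no verdict.
The state is a dict: "time_s": time; "qpos": joint angles; "joint_velocities": joint speeds; "effort": joint torques, N m; "tool_pos": TCP position; "tool_rot": TCP orientation; "force": force on the tool from outside, world axes, zero at the start; "wrist_torque": the same for the moment, N m; "grip_width": finger opening in m.
Only numpy, scipy, OpenCV 4.12 (cv2) and the standard library are available. Lean on these libraries where they do the work, as an engineer would, in place of code of your own. Each camera call takes 0.05 s, during which the arm holds its last target. There are 200 camera calls.

## Task

Get the syringe pump ready for the next syringe: with the fingertips press down the blue release button in the middle of the grey pusher block and, keeping it pressed so that the brake is off, slide the block back along the rods until it rests against the red stop collar, without pushing the collar along. Then let the button spring up again so that the brake holds the block there. Do not drag the block while its brake is on, and leave everything else on the bench standing where it is, unlifted and undisturbed.

Things in the scene. Friction and masses are not known exactly. Their poses are not given: they have to be found in the camera images.
- pump: Syringe pump, white-blue case 205 x 340 mm, deck 78 mm high, fixed. Origin on the bench below the middle rod; z up, x from the sloping control panel to the back, y along the rods from the outer end plate (y -160 mm) to the empty syringe cradle (y +65 to +165). Three 12 mm rods at x -26, 0, +26 mm, 105 mm above the bench; end plates 130 mm high, the cradle's arm at most 142 mm.
- pusher (a joint): Travel in m of the grey pusher block (78 mm in x, 44 mm along y, top 135 mm above the bench) on the rods: 0 at the cradle end, growing towards pump -y, at most 0.150; starts at 0 to 0.03. While the button is up its spring brake grips the middle rod and holds the block against about 11 to 17 N; with the button well down it runs with about 1 N of drag.
- release_button (a joint): How far in m the blue release button is pressed: 0 up, 0.007 fully down at a hard end. The spring's force rises to about 4.5 N at 0.003, where the brake comes off, and about 6 N at 0.007; it springs up when let go. Keep it 0.004 to 0.007 down while sliding.
- button_top (a point): Centre of the flat ribbed top of the blue release button (34 mm in pump x, 32 mm along the rods), in the middle of the pusher block's top, 11 mm above it and 146 mm above the bench when up. Moves with the block and the button. Axes as the pump's.
- pusher_stop_face (a point): Point on the block's -y face, at the height of the front rod (105 mm), that meets the collar; it moves with the block. Axes as the pump's.
- collar_face (a point): Centre of the face of the red stop collar that the block comes to rest against: pusher_stop_face then coincides with it. The collar is a ring 24 mm across, 12 mm thick, clamped on the front rod (toward the panel); the top of its red thumbscrew is 129 mm above the bench. It slips if pushed with more than about 30 N. Axes as the pump's.
- syringe: Loose 60 ml syringe lying on the bench in front of the pump, 210 mm long, barrel 29 mm across. Origin below the middle of the barrel, x along it to the nozzle. To be left alone.
- tube_green: Loose white squeeze tube with a green band, standing on its cap, 145 mm tall. Origin under its centre. To be left alone.
- tube_peach: Loose white squeeze tube with a peach band, standing on its cap, 130 mm tall. Origin under its centre. To be left alone.
- cream_jar: Loose white cream jar, 76 mm across, 55 mm tall. Origin under its centre. To be left alone.
- beaker: Loose small glass beaker, 52 mm across, 66 mm tall. Origin under its centre. To be left alone.
- carton: Loose white carton, 36 x 36 x 110 mm, upright. Origin under its centre. To be left alone.
- dropper_bottle: Loose amber bottle with a black cap, 38 mm across, 85 mm tall. Origin under its centre. To be left alone.

How it is judged (in metres and radians):
On the way, in this order (a step that is already met when the one before it is completed fails the run):
1. the release button is pressed down while the block is still away from the collar (value of joint release_button above 0.0025 m and y of pusher_stop_face in the frame of collar_face above 0.01 m), for 0.05 s.
2. the block is against the collar, the button still pressed (y of pusher_stop_face in the frame of collar_face between -0.0025 and 0.0025 m and value of joint release_button above 0.001 m), for 0.05 s.
At the end, for the whole second after the job is handed in: The pusher block rests within 2.5 mm of the collar's face, the release button is up again (less than 1 mm down), the block is at rest and the collar is within 3 mm of where it was (y of pusher_stop_face in the frame of collar_face between -0.0025 and 0.0025 m and value of joint release_button below 0.001 m and distance of collar_face from where it was at the start of the episode below 0.003 m and velocity of joint pusher between -0.005 and 0.005 m/s); the robot touches nothing.
It fails at once if the block is dragged along with its brake on (faster than 10 mm/s with the button less than 1 mm down) (value of joint release_button below 0.001 m and (velocity of joint pusher above 0.01 m/s or velocity of joint pusher below -0.01 m/s)).
It fails at once if the stop collar is pushed along its rod by more than 3 mm (distance of collar_face from where it was at the start of the episode above 0.003 m).
It fails at once if something else on the bench is shifted by more than 15 mm, lifted or knocked over (distance of any of syringe, tube_green, tube_peach, cream_jar, beaker, carton, dropper_bottle from where it was at the start of the episode above 0.015 m or angle between any of tube_green, tube_peach, cream_jar, beaker, carton, dropper_bottle's own z axis and vertical above 0.3 rad).
It also fails if it takes over 37 s, if anything falls off the work surface, if the arm or the gripper's body presses on something with over 40 N, if the wrist force passes 120 N, or if a joint passes its speed limit or range.

## Working session

There is one attempt and no reset: what is moved stays moved. The work goes in short steps, Python scripts to look and compute and a tool call to move; the robot and the scene stay as the last step left them, time stands still between calls to the robot, and variables do not carry over. Pictures are saved under pics/ and viewed, about 8 in all and at most 12, crops included, and the job is handed in when it is done.

Besides the shell and the picture viewer there is one more tool, called as name(argument=value, ...), one argument or row to a line, values as JSON. jog_arm: Moves the arm, as the interface text tells. Its arguments: {"type":"object","properties":{"moves":{"type":"array"},"squeeze":{"type":"number"}},"required":["moves"]}

```bash
ls; mkdir -p pics; python3 - <<'E'
from cell import get_obs, viewer, env
import cv2
print(get_obs())
for n in("side","top"):
    cv2.imwrite(f"pics/{n}0.png",viewer.read_camera(n)[:,:,::-1]); print(viewer.camera_params(n))
E
```

```text
pics
{'time_s': 0.0, 'qpos': array([66.18327641, 18.43948589, -4.0148334 , 83.17655042,  1.29714502,
       78.5388551 , -3.26060063]), 'joint_velocities': array([-0.00874273,  0.04418405,  0.02989959,  0.01860364, -0.03527194,
        0.00710046,  0.00310845]), 'effort': array([ 6.74703233e-05, -4.91295612e+01, -4.03809054e-01, -3.12534857e+01,
       -6.38373778e-02,  4.36448108e-02,  1.86507564e-04]), 'tool_pos': array([ 0.2705395 , -0.59041272,  0.22144214]), 'tool_rot': array([ 1.79991946e+02,  1.09531808e-01, -6.53743328e+01]), 'force': array([ 0.65329268, -0.48373953, -0.35723495]), 'wrist_torque': array([-0.04447679,  0.00654833,  0.01515323]), 'grip_width': 0.08711342700764146}
{'fx': 353.0570992353348, 'fy': 353.0570992353348, 'cx': 254.24763906420714, 'cy': 193.2220786116248, 'extrinsics': array([[-0.8589651 ,  0.32276054, -0.39749792,  0.23600689],
       [-0.51187434, -0.56067289,  0.65086909,  0.59488082],
       [-0.01279145,  0.76254282,  0.64681128,  0.63433034],
       [ 0.        ,  0.        ,  0.        ,  1.        ]])}
{'fx': 375.5518769156553, 'fy': 375.5518769156553, 'cx': 252.73233876559215, 'cy': 192.72294931263534, 'extrinsics': array([[-0.01886856,  0.99310425, -0.11570617,  0.49543746],
       [-0.99928019, -0.01492236,  0.03487732,  0.0782535 ],
       [ 0.03291021,  0.11628096,  0.99267097,  0.94406357],
       [ 0.        ,  0.        ,  0.        ,  1.        ]])}
```

View pics/side0.png

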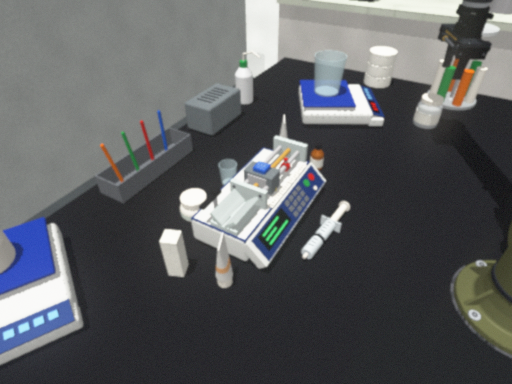

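View pics/top0.png

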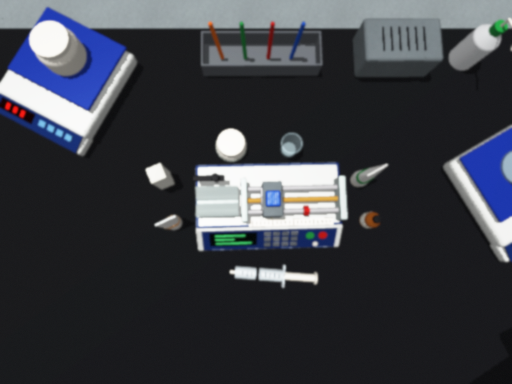

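Side view: pump in the middle, block with blue button near (262,167). Top view: button at about (273,199), red collar at (306,211), cradle on the left, so pump -y is image right, close to world -y.

```bash
cat > h.py <<'E'
import numpy as np, cv2
from cell import get_obs, viewer, env
def ray(n,u,v):
    p=viewer.camera_params(n);E=p["extrinsics"]
    d=E[:3,:3]@np.array([(u-p["cx"])/p["fx"],-(v-p["cy"])/p["fy"],-1]);return E[:3,3],d
def onz(n,u,v,z):
    o,d=ray(n,u,v);return o+d*(z-o[2])/d[2]
def tri(a,b):
    (o1,d1),(o2,d2)=ray("side",*a),ray("top",*b)
    s=np.linalg.lstsq(np.c_[d1,-d2],o2-o1,rcond=None)[0]
    p,q=o1+s[0]*d1,o2+s[1]*d2;return (p+q)/2,np.linalg.norm(p-q)
def blobs(img,lo,hi,box):
    x0,y0,x1,y1=box;h=cv2.cvtColor(img[y0:y1,x0:x1],cv2.COLOR_RGB2HSV)
    m=cv2.inRange(h,lo,hi);n,_,st,c=cv2.connectedComponentsWithStats(m)
    return [(st[i].tolist(),(c[i]+[x0,y0]).round(2).tolist()) for i in range(1,n) if st[i,4]>4]
E
python3 - <<'E'
from h import *
B={"side":(235,130,320,200),"top":(185,155,355,255)}
for n in B:
    im=cv2.imread(f"pics/{n}0.png")[:,:,::-1].copy();x0,y0,x1,y1=B[n]
    print(n,"blue",blobs(im,(100,120,150),(125,255,255),B[n]))
    print("red",blobs(im,(0,150,90),(5,255,255),B[n]),blobs(im,(172,150,90),(180,255,255),B[n]))
    print("orange",blobs(im,(8,110,90),(25,255,255),B[n]))
    k=4 if n=="top" else 7
    cv2.imwrite(f"pics/{n}0c.png",cv2.resize(im[y0:y1,x0:x1,::-1],None,fx=k,fy=k,interpolation=cv2.INTER_CUBIC))
E
```

```text
side blue [([18, 33, 17, 11, 121], [260.74, 167.62])]
red [([49, 28, 3, 3, 6], [285.17, 158.83]), ([48, 33, 6, 6, 17], [286.18, 164.82]), ([74, 45, 4, 4, 12], [310.75, 176.5])] [([73, 44, 6, 6, 16], [310.62, 176.62])]
orange [([37, 19, 18, 18, 85], [280.69, 157.46]), ([76, 19, 9, 10, 77], [315.34, 153.57]), ([19, 53, 4, 3, 9], [255.67, 184.11])]
top blue [([81, 35, 15, 17, 202], [272.89, 198.38])]
red [([119, 52, 5, 8, 35], [306.06, 210.54]), ([135, 78, 5, 4, 15], [322.2, 234.8])] [([134, 77, 8, 7, 27], [322.33, 234.78])]
orange [([98, 41, 55, 6, 220], [310.23, 198.93]), ([63, 43, 12, 5, 49], [253.41, 200.45])]
```

View pics/top0c.png

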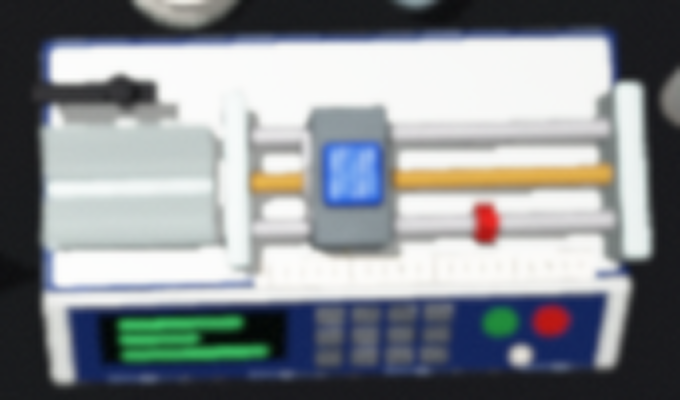

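View pics/side0c.png

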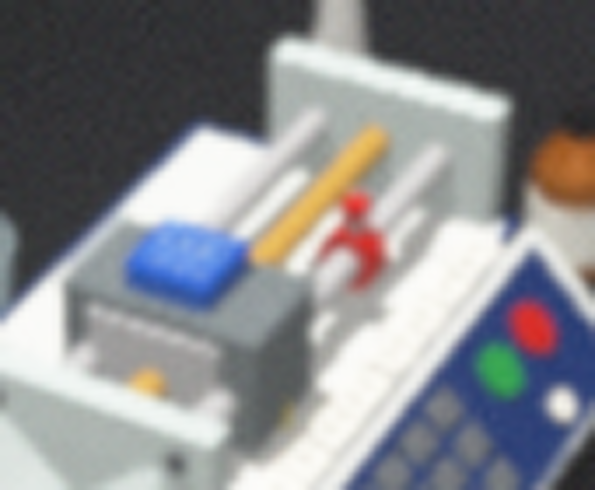

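Top crop: button centred near (272.9,198.4), block top's right edge at crop x≈392, collar at crop x 474–497 (left face col ≈303.6), middle rod running slightly upward to the right. The side crop agrees: the collar is on the panel-side rod, with a clear way between it and the block.

```bash
python3 - <<'E'
from h import *
np.set_printoptions(precision=4,suppress=True)
print("button", onz("top",272.89,198.38,.146), onz("side",260.74,167.62,.144), tri((260.74,167.62),(272.89,198.38)))
print("collar", onz("top",306.06,210.54,.115), tri((286.2,164.8),(306.06,210.54)))
for c,z in(((474,222),.105),((497,222),.105),((474,222),.117),((497,222),.117),((308,108),.135),((388,108),.135),((388,245),.135),((312,248),.135),((322,170),.146),((382,170),.146)):
    print(c,z,onz("top",185+(c[0]+.5)/4-.5,155+(c[1]+.5)/4-.5,z))
im=cv2.imread("pics/top0.png")[:,:,::-1].copy()
h=cv2.cvtColor(im,cv2.COLOR_RGB2HSV);m=cv2.inRange(h,(8,110,90),(25,255,255));m[:190]=0;m[210:]=0;m[:,:245]=0;m[:,339:]=0
v,u=np.nonzero(m);k=np.polyfit(u,v,1);print(k)
P=[onz("top",a,np.polyval(k,a),.105) for a in(250,335)];print(P,"rod heading deg",np.degrees(np.arctan2(*(P[0]-P[1])[:2][::-1])))
E
```

```text
button [0.5756 0.0073 0.146 ] [0.5717 0.0141 0.144 ] (array([0.5763, 0.0064, 0.1375]), np.float64(0.00036686808180772895))
collar [ 0.5504 -0.0687  0.115 ] (array([ 0.5488, -0.0711,  0.1072]), np.float64(0.00476502878307602))
(474, 222) 0.105 [ 0.5521 -0.0638  0.105 ]
(497, 222) 0.105 [ 0.5519 -0.0768  0.105 ]
(474, 222) 0.117 [ 0.5513 -0.0618  0.117 ]
(497, 222) 0.117 [ 0.5511 -0.0746  0.117 ]
(308, 108) 0.135 [0.6138 0.03   0.135 ]
(388, 108) 0.135 [ 0.6132 -0.0137  0.135 ]
(388, 245) 0.135 [ 0.5385 -0.0117  0.135 ]
(312, 248) 0.135 [0.5375 0.0295 0.135 ]
(322, 170) 0.146 [0.5786 0.0239 0.146 ]
(382, 170) 0.146 [ 0.5781 -0.0083  0.146 ]
[ -0.0274 207.422 ]
[array([0.5756, 0.0552, 0.105 ]), array([ 0.5779, -0.1373,  0.105 ])] rod heading deg 90.67450835239309
```

jog_arm(
  moves=[
    [0,-1.2,-1.5,0,0,0,-0.03],
    [0,-3.5,-4.4,0,0,0,-0.1],
    [0,-5.8,-7.3,0,0,0,-0.16],
    [0,-8.1,-10.2,0,0,0,-0.22],
    [0,-10.4,-13.2,0,0,0,-0.29],
    [0,-12.7,-16.1,0,0,0,-0.35],
    [0,-15,-19,0,0,0,-0.41],
    [0,-17.3,-21.9,0,0,0,-0.47],
    [0,-19.6,-24.8,0,0,0,-0.54],
    [0,-21.9,-27.7,0,0,0,-0.6],
    [0,-23.2,-29.3,0,0,0,-0.63],
    [0,-23.2,-29.3,0,0,0,-0.63],
  ],
  squeeze=10,
)

```text
time_s: 1.1
tool_pos: [0.4428, -0.2519, 0.222]
tool_rot: [-179.8, 0.1, -28.7]
force: [-0.1, 0.5, -0.6]
grip_width: 0.0151
```

jog_arm(
  moves=[
    [0,0,-1.5,0,0,0,-0.03],
    [0,-0.2,-4.5,0,0,0,-0.1],
    [0,-0.3,-8,0,0,0,-0.16],
    [0,-0.4,-11.5,0,0,0,-0.22],
    [0,-0.5,-15,0,0,0,-0.28],
    [0,-0.6,-18.5,0,0,0,-0.34],
    [0,-0.7,-22,0,0,0,-0.4],
    [0,-0.8,-25.5,0,0,0,-0.46],
    [0,-0.8,-28,0,0,0,-0.513],
    [0,-0.8,-29.2,1,0,0,-0.513],
    [0,-0.8,-29.2,3,0,0,-0.513],
    [0,-0.8,-29.2,4.5,0,0,-0.513],
  ],
)

```text
time_s: 2.1
tool_pos: [0.5765, 0.0083, 0.1765]
tool_rot: [-179.8, 0.0, 0.7]
force: [-0.9, -0.1, -0.9]
grip_width: 0.0005
```

jog_arm(
  moves=[
    [0,0,0,0.3,0,0,0],
    [0,0,0,0.3,0,0,0],
  ],
)

```text
time_s: 2.27
tool_pos: [0.5757, 0.0072, 0.1718]
tool_rot: [-179.8, 0.2, 0.6]
force: [-0.6, -0.1, 1.0]
grip_width: 0.0007
```

```bash
python3 - <<'E'
from h import *
o=get_obs();print(o)
a=[cv2.resize(viewer.read_camera(n)[y0:y1,x0:x1,::-1],(400,400),interpolation=cv2.INTER_CUBIC) for n,(x0,y0,x1,y1) in(("side",(220,110,320,210)),("top",(220,150,320,250)))]
cv2.imwrite("pics/p1.png",np.hstack(a))
E
```

```text
{'time_s': 2.2667, 'qpos': array([ 28.44175902,  14.55568296, -36.67602904,  96.6450184 ,
         8.84573617,  71.98614064,  -9.51812756]), 'joint_velocities': array([ 0.12828652, -1.51664405, -0.3890391 , -2.02002315, -0.44064077,
        0.7566286 ,  0.15281091]), 'effort': array([-3.98702491e-01, -3.80228913e+01, -4.78725940e+00, -2.96035212e+01,
       -7.78235542e-02, -9.23844776e-02, -2.61012360e-02]), 'tool_pos': array([0.57568122, 0.00717875, 0.17181186]), 'tool_rot': array([-179.7994319 ,    0.21520027,    0.60926547]), 'force': array([-0.58536702, -0.13029674,  0.99920676]), 'wrist_torque': array([-0.00683182, -0.13448174,  0.03106315]), 'grip_width': 0.0006790147856815899}
```

View pics/p1.png

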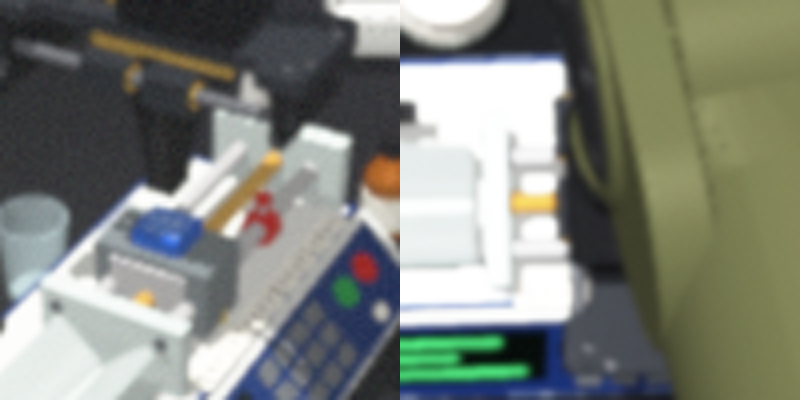

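Side crop: the closed fingertips end directly above the button, about 26 mm of gap left, consistent with TCP z. The arm hides the block in the top view. Descending.

jog_arm(
  moves=[
    [0,0,0,0.8,0,0,0],
    [0,0,0,1.6,0,0,0],
    [0,0,0,2.1,0,0,0],
    [0,0,0,2.3,0,0,0],
    [0,0,0,2.3,0,0,0],
    [0,0,0,2.3,0,0,0],
  ],
)

```text
time_s: 2.87
tool_pos: [0.5769, 0.0077, 0.151]
tool_rot: [-179.8, 0.0, 0.6]
force: [0.5, 0.5, -0.4]
grip_width: 0.0006
```

jog_arm(
  moves=[
    [0,0,0,0.1,0,0,0],
    [0,0,0,0.2,0,0,0],
    [0,0,0,0.3,0,0,0],
    [0,0,0,0.4,0,0,0],
    [0,0,0,0.5,0,0,0],
    [0,0,0,0.5,0,0,0],
    [0,0,0,0.5,0,0,0],
  ],
)

```text
time_s: 3.45
tool_pos: [0.577, 0.0077, 0.1461]
tool_rot: [-179.8, 0.0, 0.6]
force: [0.1, -0.9, 0.7]
grip_width: 0.0003
```

jog_arm(
  moves=[
    [0,0,0,0.1,0,0,0],
    [0,0,0,0.2,0,0,0],
    [0,0,0,0.3,0,0,0],
    [0,0,0,0.4,0,0,0],
    [0,0,0,0.5,0,0,0],
    [0,0,0,0.5,0,0,0],
    [0,0,0,0.5,0,0,0],
  ],
)

```text
time_s: 4.03
tool_pos: [0.5771, 0.0077, 0.1416]
tool_rot: [-179.8, -0.0, 0.6]
force: [-1.8, 0.4, 5.2]
grip_width: 0.0004
```

jog_arm(
  moves=[
    [0,0,0,0.1,0,0,0],
    [0,0,0,0.1,0,0,0],
    [0,0,0,0.1,0,0,0],
  ],
)

```text
time_s: 4.28
tool_pos: [0.5771, 0.0077, 0.1413]
tool_rot: [-179.8, -0.0, 0.6]
force: [-2.8, -0.0, 5.4]
grip_width: 0.0003
```

jog_arm(
  moves=[
    [0,0,0,0.15,0,0,0],
    [0,0,0,0.15,0,0,0],
    [0,0,0,0.15,0,0,0],
  ],
)

```text
time_s: 4.53
tool_pos: [0.5771, 0.0077, 0.1404]
tool_rot: [-179.9, -0.0, 0.6]
force: [-2.4, 0.0, 5.7]
grip_width: 0.0003
```

jog_arm(
  moves=[
    [0,0,0.1,0.12,0,0,0],
    [0,0,0.3,0.12,0,0,0],
    [0,0,0.6,0.12,0,0,0],
    [0,0,0.9,0.12,0,0,0],
    [0,0,1.2,0.12,0,0,0],
    [0,0,1.5,0.12,0,0,0],
    [0,0,1.8,0.12,0,0,0],
    [0,0,2.1,0.12,0,0,0],
    [0,0,2.3,0.12,0,0,0],
    [0,0,2.4,0.12,0,0,0],
    [0,0,2.4,0.12,0,0,0],
  ],
)

```text
time_s: 5.45
tool_pos: [0.5773, -0.0161, 0.1398]
tool_rot: [-179.9, -0.0, 0.6]
force: [-2.6, -0.6, 6.1]
grip_width: 0.0005
```

```bash
python3 - <<'E'
from h import *
print(get_obs()["force"],get_obs()["tool_pos"])
a=[cv2.resize(viewer.read_camera(n)[y0:y1,x0:x1,::-1],(s,400),interpolation=cv2.INTER_CUBIC) for n,(x0,y0,x1,y1),s in(("side",(230,120,330,200),500),("top",(240,160,300,240),300))]
cv2.imwrite("pics/p2.png",np.hstack(a))
E
```

```text
[-2.58435645 -0.61281622  6.14318838] [ 0.57731964 -0.0161214   0.13979424]
```

View pics/p2.png

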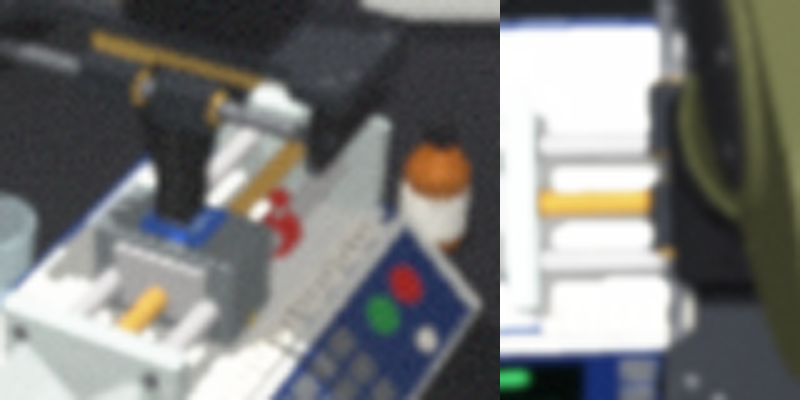

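The block came along, with the rods now exposed at the cradle side. The fingertips are still centred on the button, which is held down, and a gap to the collar remains. About 24 mm to go.

jog_arm(
  moves=[
    [0,0,0.1,0.1,0,0,0],
    [0,0,0.3,0.1,0,0,0],
    [0,0,0.5,0.1,0,0,0],
    [0,0,0.8,0.1,0,0,0],
    [0,0,1.1,0.1,0,0,0],
    [0,0,1.4,0.1,0,0,0],
    [0,0,1.6,0.1,0,0,0],
    [0,0,1.8,0.1,0,0,0],
    [0,0,1.9,0.1,0,0,0],
    [0,0,1.9,0.1,0,0,0],
  ],
)

```text
time_s: 6.38
tool_pos: [0.5775, -0.035, 0.1395]
tool_rot: [-179.9, -0.0, 0.6]
force: [-1.7, 0.9, 6.4]
grip_width: 0.0002
```

jog_arm(
  moves=[
    [0,0,0.05,0.1,0,0,0],
    [0,0,0.1,0.1,0,0,0],
    [0,0,0.15,0.1,0,0,0],
    [0,0,0.2,0.1,0,0,0],
    [0,0,0.2,0.1,0,0,0],
  ],
)

```text
time_s: 6.8
tool_pos: [0.5775, -0.0365, 0.1395]
tool_rot: [-179.9, -0.0, 0.6]
force: [-3.6, 0.2, 7.5]
grip_width: 0.0002
```

jog_arm(
  moves=[
    [0,0,0.05,0.07,0,0,0],
    [0,0,0.1,0.07,0,0,0],
    [0,0,0.15,0.07,0,0,0],
    [0,0,0.2,0.07,0,0,0],
    [0,0,0.2,0.07,0,0,0],
  ],
)

```text
time_s: 7.22
tool_pos: [0.5775, -0.0379, 0.1395]
tool_rot: [-179.8, -0.0, 0.7]
force: [-2.8, 1.6, 6.3]
grip_width: 0.0002
```

jog_arm(
  moves=[
    [0,0,0.05,0.07,0,0,0],
    [0,0,0.1,0.07,0,0,0],
    [0,0,0.15,0.07,0,0,0],
    [0,0,0.2,0.07,0,0,0],
    [0,0,0.2,0.07,0,0,0],
  ],
)

```text
time_s: 7.63
tool_pos: [0.5775, -0.0395, 0.1395]
tool_rot: [-179.8, -0.0, 0.7]
force: [-3.6, 0.1, 6.2]
grip_width: 0.0004
```

jog_arm(
  moves=[
    [0,0,0.05,0.07,0,0,0],
    [0,0,0.1,0.07,0,0,0],
    [0,0,0.15,0.07,0,0,0],
    [0,0,0.2,0.07,0,0,0],
    [0,0,0.2,0.07,0,0,0],
  ],
)

```text
time_s: 8.05
tool_pos: [0.5776, -0.0407, 0.1395]
tool_rot: [-179.8, -0.1, 0.7]
force: [-1.9, 1.2, 6.9]
grip_width: 0.0002
```

```bash
python3 - <<'E'
from h import *
print(get_obs()["force"],get_obs()["tool_pos"])
im=viewer.read_camera("side")
cv2.imwrite("pics/p3.png",cv2.resize(im[130:190,250:320,::-1],None,fx=9,fy=9,interpolation=cv2.INTER_CUBIC))
print(blobs(im,(170,150,80),(180,255,255),(270,130,305,190)),blobs(im,(0,150,80),(6,255,255),(270,130,305,190)))
E
```

```text
[-1.90294064  1.19264033  6.91106139] [ 0.57756122 -0.04070156  0.13950149]
[] []
```

View pics/p3.png

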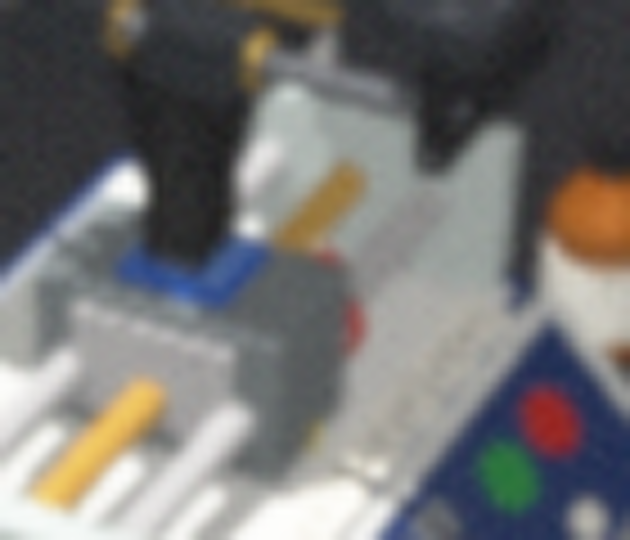

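The block now hides most of the collar, with only slivers of red at (325,257) and (355,325), so contact is close. Pushing on gently, watching the sideways force.

jog_arm(
  moves=[
    [0,0,0.1,0.07,0,0,0],
    [0,0,0.15,0.07,0,0,0],
    [0,0,0.2,0.07,0,0,0],
    [0,0,0.25,0.07,0,0,0],
    [0,0,0.25,0.07,0,0,0],
    [0,0,0.25,0.07,0,0,0],
  ],
)

```text
time_s: 8.6
tool_pos: [0.5775, -0.0408, 0.1395]
tool_rot: [-179.6, -0.1, 0.8]
force: [-2.1, 3.7, 5.8]
grip_width: 0.001
```

TCP stopped at y −0.0408 with 3.7 N sideways: contact after 48.5 mm of travel, against 48 mm measured. Relaxing the push, then lifting straight up.

jog_arm(
  moves=[
    [0,0,0.03,0.07,0,0,0],
    [0,0,0.03,0.07,0,0,0],
    [0,0,0.03,0.07,0,0,0],
  ],
)

```text
time_s: 8.85
tool_pos: [0.5776, -0.0405, 0.1395]
tool_rot: [-179.6, -0.1, 0.8]
force: [-2.4, 0.9, 6.7]
grip_width: 0.0006
```

jog_arm(
  moves=[
    [0,0,0.03,-0.15,0,0,0],
    [0,0,0.03,-0.3,0,0,0],
    [0,0,0.03,-0.5,0,0,0],
    [0,0,0.03,-0.8,0,0,0],
    [0,0,0.03,-1.5,0,0,0],
    [0,0,0,-3,0,0,0],
    [0,0,0,-5,0,0,0],
    [0,0,0,-7,0,0,0],
    [0,0,0,-8,0,0,0],
    [0,0,0,-8,0,0,0],
  ],
)

```text
time_s: 9.68
tool_pos: [0.579, -0.0411, 0.2221]
tool_rot: [-179.7, -0.3, 0.8]
force: [-0.0, -0.3, 0.3]
grip_width: 0.0004
```

jog_arm(
  moves=[
    [0,-0.5,1,0,0,0,0.03],
    [0,-1.6,3.4,0,0,0,0.08],
    [0,-2.9,6,0,0,0,0.14],
    [0,-4.2,8.6,0,0,0,0.2],
    [0,-5.5,11.2,0,0,0,0.26],
    [0,-6.8,13.8,0,0,0,0.32],
    [0,-8.1,16.4,0,0,0,0.38],
    [0,-9.4,19,0,0,0,0.44],
    [0,-10.7,21.6,0,0,0,0.5],
    [0,-12,24.2,0,0,0,0.5],
    [0,-13,26,0,0,0,0.5],
    [0,-13,26,0,0,0,0.5],
  ],
)

```text
time_s: 10.68
tool_pos: [0.4477, -0.3089, 0.2179]
tool_rot: [-179.7, 0.1, -28.5]
force: [-1.3, -0.7, -0.2]
grip_width: 0.0007
```

```bash
python3 - <<'E'
from h import *
print(get_obs()["force"],get_obs()["tool_pos"])
im=viewer.read_camera("top");s=viewer.read_camera("side")
a=cv2.resize(im[170:240,240:345,::-1],(600,400),interpolation=cv2.INTER_CUBIC);b=cv2.resize(s[140:190,250:275,::-1],(200,400),interpolation=cv2.INTER_CUBIC)
cv2.imwrite("pics/p4.png",np.hstack([a,b]))
r=blobs(im,(0,150,90),(5,255,255),(285,200,330,222));u=blobs(im,(100,120,150),(125,255,255),(260,180,340,215))
print("red before (306.06,210.54), now",r,"blue",u)
for x in u: print(onz("top",*x[1],.146))
E
```

```text
[-1.25052149 -0.72555426 -0.15357353] [ 0.44765905 -0.30885394  0.21792343]
red before (306.06,210.54), now [([21, 7, 3, 8, 22], [306.91, 210.5])] blue [([28, 10, 15, 16, 221], [295.0, 197.51])]
[ 0.57675769 -0.04031737  0.146     ]
```

View pics/p4.png

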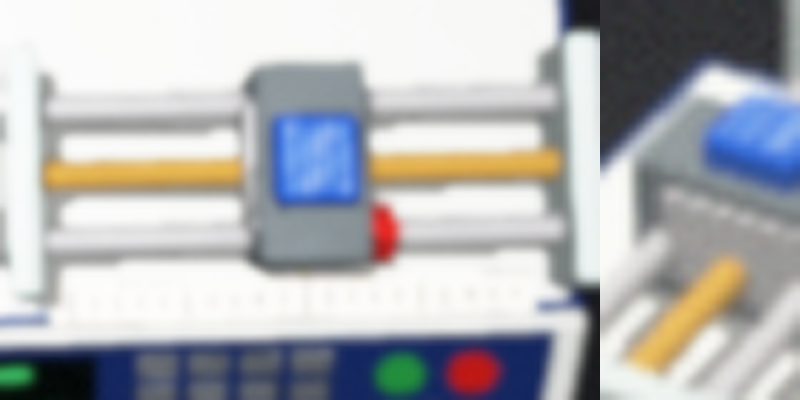

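Final view: block flush against the collar (red at crop (385,232)), its button up. The collar's far edge is still at column 308, as before, and the arm is clear. Handing in.

```bash
python3 -c "
from cell import env
print(env.sign_off())"
```

```text
the job is handed in; nothing more can be done
None
```

The pusher block now rests against the red stop collar with its button up again, and the job is handed in. No verdict was reported.

I pressed the button about 6 mm down with the closed fingertips (6–7 N) and slid the block about 48 mm along the rods. I stopped when the sideways force rose to 3.7 N, well below the roughly 30 N at which the collar slips. Then I eased off, lifted straight up and moved the arm clear. The clock stood at about 11 s.

**Last checks:**
- **Block:** by the button's position in the pictures it moved 47.6 mm, against a gap of about 48 mm measured before the move and 48.5 mm of fingertip travel at contact. That puts it within about 1 mm of the collar.
- **Button:** it looked up in the last picture. I did not measure its height.
- **Collar:** its far edge is at the same pixel column as before. The red patch's centre reads 0.85 pixel further along, which I put down to the block now covering its near side.
- **Other items:** I did not check each loose item's position at the end. The arm stayed at about 0.22 m, above all of them, when travelling, and no contact force showed there.

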